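Knock the green soap out of its mould

ROBOT

A 6-joint arm with a two-finger parallel gripper is mounted at the origin on a cart in front of the work surface, level with it; the furniture and walls round the work are solid. World frame = base frame: x ahead of the robot, y to its left, z up, the work surface at z = 0. Lengths are in mm, angles in degrees, forces in N, time in s.
With the tool pointing down it reaches from about 300 to 850 mm from the base axis. Payload 4.2 kg.
Tool frame: the origin (TCP) lies at the very end of the fingers, on their centre line; the grasp point (between the pads) lies 19 mm behind it; z points along the fingers, x is the direction in which the jaws open and shut, and the axes are right-handed (so a half turn about z gives the same grasp; the last joint's range is limited). The gripper opens to 91 mm and grips with 3 to 60 N. Pads are 32 mm wide; open, the fingers measure 118 mm over their backs; the gripper's body (76 mm by 178 mm) begins 60 mm behind the grasp point.
Start: joints at [74.599, 18.312, 89.639, -0, 72.044, -1.146], TCP at [141.59, 557.311, 213.976] pointing down, gripper open.
Joint ranges: [-177.97, 177.97], [-48.28, 115.42], [12.27, 149.76], [-77.06, 257.06], [2.81, 150.46], [-146.56, 146.56]. Speed limits (degrees/s): [147.25, 147.25, 180, 180, 180, 180].

INTERFACE

Orientations are given as [roll, pitch, yaw] about the fixed x, y, z axes, in that order (R = Rz(yaw) Ry(pitch) Rx(roll)).
In Python, from workcell import env gives the robot as it stands.
- The arm moves only by the tool servo_tool, never from a script. Its argument "plan" is a list of rows, each a list of 3 entries, a list of its own where there are three numbers: the turn, a rotation vector about the tool's x, y, z in degrees, then the shift along the tool's x, y, z in mm, then the finger opening in mm, from 0 to 91.2. In form: [[[ax, ay, az], [dx, dy, dz], claw], ...]. A call has exactly 10 rows; each row shifts and turns the pose as measured when the row begins, along the tool's axes as they then stand; what a row does not reach is not made up. A row lasts 1/8 s, in which the tool goes at most 62.5 mm and 10.7 degrees, less where a joint would pass 70% of its speed; a pose out of reach is approached as far as the arm can. A call with a gripper value outside its range is refused whole. The fingers move at their own pace and stop on an object; "squeeze" is the grip in N (left out, the last holds). Time passes only in rows, so rows that do not move let the fingers close, or fill a call up. It gives the time, the measured TCP pose, the force and the opening at its end, in the units of the state.
- env.state(): the state, without advancing time (a new reading comes with each control period).
- env.grab_frame(name): name is "scene" or "top"; returns a dict with "pixels" (384x512x3 uint8, red, green, blue), "intrinsics" (3x3 intrinsics, pixels), "distortion" ([k1, k2, p1, p2, k3] as OpenCV has them; the pictures are not rectified), "eye" and "attitude" of the camera in the world. Camera axes: x right, y up, looking along -z (the intrinsics and any distortion apply to the point x, -y, -z); pixel columns grow to the right and rows downward; lengths in mm; the calibration is good to about 2 mm. A picture is of the moment at which its call begins. There is no depth.
- env.job_done(): hands the job in, once; it reports no verdict.
The state is a dict: "time_s": time; "qpos": joint angles; "qvel": joint speeds; "effort": joint torques, N m; "ee_pos": TCP position; "ee_rot": TCP orientation; "force": force on the tool from outside, world axes, zero at the start; "torque": the same for the moment, N m; "gripper_width": finger opening in mm.
Only numpy, scipy, OpenCV 4.12 (cv2) and the standard library are available. Lean on these libraries where they do the work, as an engineer would, in place of code of your own. Each camera call takes 0.05 s, during which the arm holds its last target.

TASK

Take the dark wooden soap mould, turn it face down over the middle of the cork mat and rap its two brass knock bars on the mat until they are driven in, so that the stuck green soap drops out onto the mat. Lift the empty mould straight off and lay it on the bare table clear of the soap, leaving the soap lying flat on the mat and the pale mould where it stands.

Things in the scene. Friction and masses are not known exactly. Their poses are not given: they have to be found in the camera images.
- mould_grip (a point): Centre of the DARK wooden mould's grip: a round drum behind its back, 28 mm in diameter, 24 mm long along the mould's y, on a 16 mm wide neck. Take it by its two flat ends (jaws closing along y), at any lean in the mould's x-z plane. Axes are the mould's: -x out of its mouth, +x out of its back, z up as it stands; face down, x points up. Drum centre 42 mm above the table at the start.
- mould_mouth (a point): Middle of the dark mould's open face, 68 mm from the drum's centre along -x; same axes. It is a loose block 88 (y) x 84 (z) x 36 mm (x), 0.3 kg, standing on edge, mouth roughly to the robot's right. Two brass knock bars stand 13 mm proud of this face along its y edges: face down on them the drum's centre is 81 mm above the surface, 72 mm once they are driven in; back is 32 mm from the drum's centre.
- knock_bars (a joint): How far the dark mould's two brass knock bars are driven in (m): 0 = out, soap caught; 0.009 = fully in. They slide stiffly (5 N for the pair, more than the mould weighs) and stay where pushed. Driving them in draws two brass catches off the mouth; from 0.0075 on the soap is free.
- soap_center (a point): Centre of the green soap, 23 (x) x 60 (y) x 49 mm (z), 70 g. Flat back along -x (out of the mouth), flower relief along +x. It starts caught in the dark mould and falls out once that is face down with the bars driven in.
- mat_center (a point): Centre of the top of the cork mat, 180 x 180 mm, 4 mm thick, fixed on the table. The table top is at height 0.
- pale_grip (a point): Centre of the grip of the PALE wooden mould with a rose soap: same size, shape and axes as the dark one; it stays standing where it is.
Not all that is in view belongs to the job. Leave any blue look-alike of the part that bears pale_grip alone.

How it is judged:
By the outcome, as a careful person would: the job done as asked, in the order asked, and still so for the second after the job is handed in, with the robot touching nothing.
It also fails if it takes over 45 s, if anything falls off the work surface, if the arm or the gripper's body presses on something with over 40 N, if the wrist force passes 120 N, or if a joint passes its speed limit or range.

## Working session

There is one attempt and no reset: what is moved stays moved. The work goes in short steps, Python scripts to look and compute and a tool call to move; the robot and the scene stay as the last step left them, time stands still between calls to the robot, and variables do not carry over. Pictures are saved under pics/ and viewed, and the job is handed in when it is done.

Besides the shell and the picture viewer there is one more tool, called after "Emit:" by a JSON object that holds its "name" and its "arguments". servo_tool: Moves the arm, as the interface text tells. Its arguments: {"type":"object","properties":{"plan":{"type":"array"},"squeeze":{"type":"number"}},"required":["plan"]}

```bash
ls; mkdir -p pics
cat > h.py <<'E'
import numpy as np, cv2, pickle
from scipy.spatial.transform import Rotation as R
def save(f,name,crop=None,scale=1):
    im=f['pixels'][:,:,::-1]
    if crop: im=im[crop[1]:crop[3],crop[0]:crop[2]]
    if scale!=1: im=cv2.resize(im,None,fx=scale,fy=scale,interpolation=cv2.INTER_CUBIC)
    cv2.imwrite('pics/'+name,im)
def att(f):
    a=np.array(f['attitude'],float)
    return a if a.shape==(3,3) else R.from_euler('xyz',a,degrees=True).as_matrix()
def ray(f,u,v):
    p=cv2.undistortPoints(np.array([[[u,v]]],float),np.array(f['intrinsics'],float),np.array(f['distortion'],float))[0,0]
    d=att(f)@np.array([p[0],-p[1],-1.]); return np.array(f['eye'],float),d/np.linalg.norm(d)
def onz(f,u,v,z):
    e,d=ray(f,u,v); return e+d*(z-e[2])/d[2]
def tri(rs):
    A=np.zeros((3,3));b=np.zeros(3)
    for e,d in rs:
        P=np.eye(3)-np.outer(d,d);A+=P;b+=P@e
    x=np.linalg.solve(A,b); return x,[np.linalg.norm((np.eye(3)-np.outer(d,d))@(x-e)) for e,d in rs]
def proj(f,P):
    P=np.atleast_2d(np.array(P,float)); c=(P-np.array(f['eye'],float))@att(f)
    q=np.stack([c[:,0],-c[:,1],-c[:,2]],1)
    return cv2.projectPoints(q,np.zeros(3),np.zeros(3),np.array(f['intrinsics'],float),np.array(f['distortion'],float))[0][:,0]
E
python3 - <<'E'
from workcell import env
from h import *
fs={n:env.grab_frame(n) for n in('scene','top')}
pickle.dump(fs,open('f0.pkl','wb'))
for n in fs:
    f=fs[n];save(f,n+'0.png',scale=1.5);print(n,f['eye'],f['attitude'],f['intrinsics'],f['distortion'])
print(env.state())
E
```

```text
pics
scene [  -7.12115595 -543.55488907  625.14465112] [ 51.67924661   0.97759279 -40.03230002] [[347.71277744   0.         253.43096269]
 [  0.         347.71277744 185.31164362]
 [  0.           0.           1.        ]] [0.00129352 0.         0.         0.         0.        ]
top [ 374.87924666    5.48164692 1105.93550801] [  5.30144962  -1.03520363 -90.49796022] [[398.58739522   0.         252.84153775]
 [  0.         398.58739522 195.85498387]
 [  0.           0.           1.        ]] [-0.01282601  0.          0.          0.          0.        ]
{'time_s': 0.1, 'qpos': array([ 7.45999057e+01,  1.83463138e+01,  8.96982719e+01, -4.57554600e-04,
        7.20437558e+01, -1.14513391e+00]), 'qvel': array([ 0.02340311, -0.04350192, -0.17503803, -0.00157441,  0.05839052,
        0.04211838]), 'effort': array([ 4.56002354e-04, -4.13333094e+01, -2.32510650e+01,  7.29905069e-02,
        4.23095352e-02, -3.48495394e-05]), 'ee_pos': array([141.46276057, 556.86949812, 213.22879085]), 'ee_rot': array([-1.79998669e+02,  8.83325106e-02,  7.57451820e+01]), 'force': array([-0.44881146, -0.17727721,  0.63495601]), 'torque': array([-0.0885879 ,  0.02143881,  0.03876819]), 'gripper_width': 91.32512682680152}
```

View pics/scene0.png

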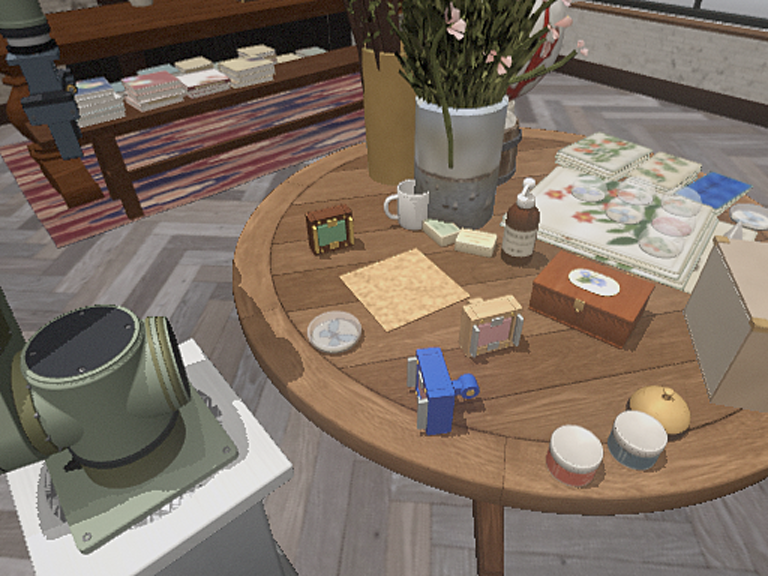

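View pics/top0.png

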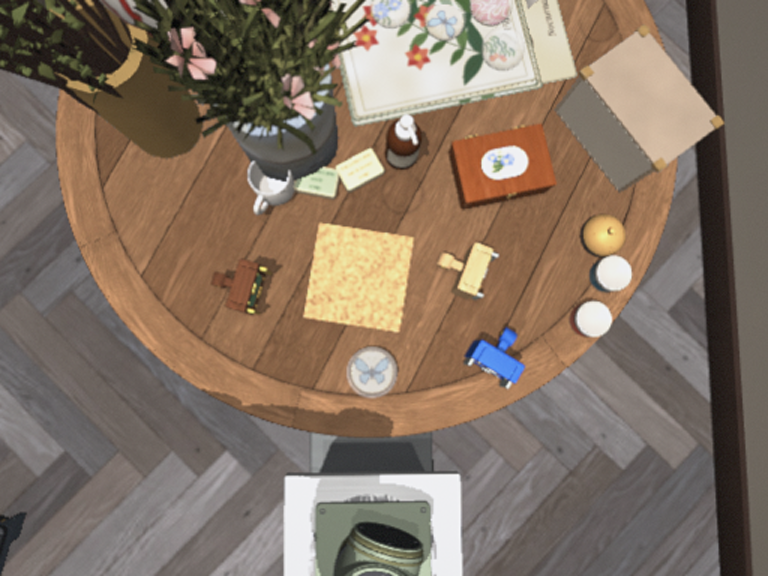

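The scene picture shows the dark mould at about (330,230) in the 1.5x picture, the mat at (405,288), the pale mould at (490,325) and the blue look-alike at (440,390). In the top picture the dark mould's drum is at (220,280) and its mouth is towards the right.

Run:
```python
from h import *
fs=pickle.load(open('f0.pkl','rb'))
save(fs['scene'],'s1.png',(190,120,270,180),10)
save(fs['top'],'t1.png',(130,160,210,220),10)
save(fs['top'],'t2.png',(190,130,290,230),6)
save(fs['scene'],'s2.png',(215,155,325,230),7)
```

```text
(no output)
```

View pics/s1.png

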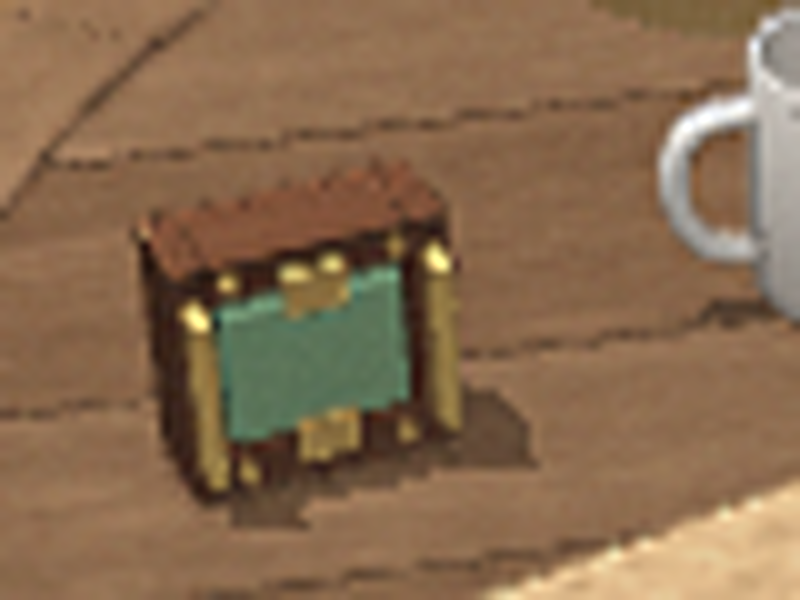

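View pics/t1.png

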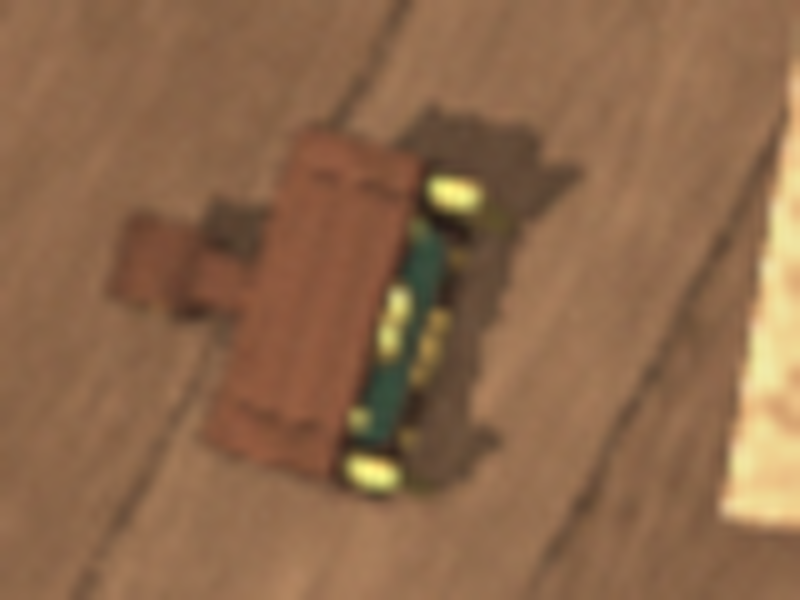

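View pics/t2.png

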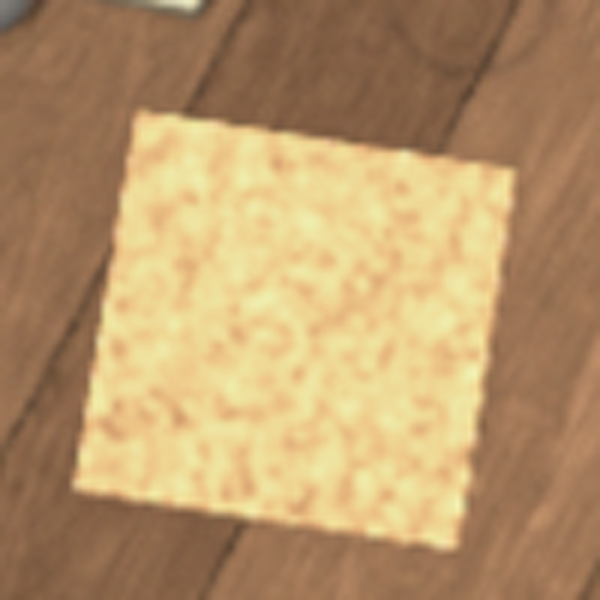

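View pics/s2.png

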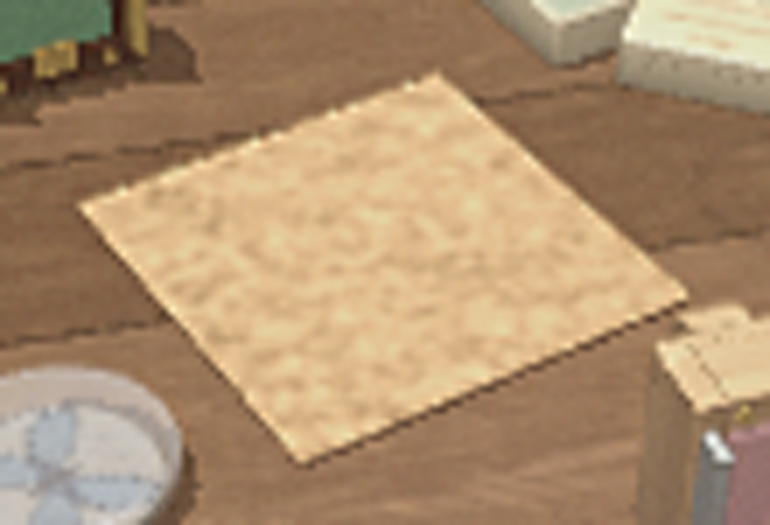

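```bash
cat > fit.py <<'E'
from h import *
from scipy.optimize import least_squares
fs=pickle.load(open('f0.pkl','rb'))
def px(c,s,pts): return [((x+.5)/s-.5+c[0],(y+.5)/s-.5+c[1]) for x,y in pts]
# mat
t=px((190,130),6,[(135,112),(515,170),(458,549),(75,488)])
s=px((215,155),7,[(438,74),(688,296),(305,465),(80,206)])
for a,b in zip(t,s):
    print('mat corner',tri([ray(fs['top'],*a),ray(fs['scene'],*b)]), onz(fs['top'],*a,4),onz(fs['scene'],*b,4))
m=np.mean([tri([ray(fs['top'],*a),ray(fs['scene'],*b)])[0] for a,b in zip(t,s)],0);print('mat',m)
# dark mould: top corners order backleft(+y? )...
T=px((130,160),10,[(300,125),(425,158),(338,480),(203,440)])  # back-far(world +x), front-far, front-near, back-near
S=px((190,120),10,[(407,163),(447,212),(180,280),(140,228)])
for a,b in zip(T,S): print('c',tri([ray(fs['top'],*a),ray(fs['scene'],*b)]))
# model: axis x (back) dir ; mould local: +x back
def pts(p):
    x,y,th,z=p; c,s_=np.cos(th),np.sin(th)
    L=np.array([(32-64,0)])if 0 else None
    # far (world +x) in local: mould +x ~ world +y => local -y ~ world +x
    loc=[(-32,-44),(-68,-44),(-68,44),(-32,44)]
    return np.array([(x+c*a-s_*b,y+s_*a+c*b,z) for a,b in loc])
# world +x = local -y when th=90deg: local y -> world (-sin,cos)=(-1,0). ok
def res(p,only=None):
    P=pts(p);r=[]
    if only!='s': r.append(proj(fs['top'],P)-T)
    if only!='t': r.append(proj(fs['scene'],P)-S)
    return np.concatenate(r).ravel()
for o in(None,'t','s'):
    fz=84
    q=least_squares(lambda p:res(np.r_[p,84],o),[360,240,1.5],x_scale=[1,1,.01])
    print(o,q.x[:2],np.degrees(q.x[2]),np.round(q.fun,2))
q=least_squares(res,[360,240,1.5,84],x_scale=[1,1,.01,1]);print(q.x,np.degrees(q.x[2]))
d=px((130,160),10,[(155,260)]);print('drum top z56',onz(fs['top'],*d[0],56))
E
python3 fit.py
```

```text
mat corner (array([613.13336789,  97.58200257,   0.76357989]), [np.float64(0.7941631610448641), np.float64(0.7941631610449369)]) [611.8103102   97.80642841   4.        ] [610.61098426  93.84878672   4.        ]
mat corner (array([583.84755842, -79.66702581,   0.58593006]), [np.float64(0.25893053579535724), np.float64(0.2589305357952818)]) [583.39764995 -79.57968248   4.        ] [580.38541046 -82.06728316   4.        ]
mat corner (array([ 4.07345269e+02, -5.14307963e+01, -2.98354628e-01]), [np.float64(0.6204148689975028), np.float64(0.6204148689975515)]) [406.72632624 -50.83523373   4.        ] [405.0092114  -55.15844848   4.        ]
mat corner (array([436.42957018, 125.48925938,   1.11036288]), [np.float64(0.10249310402402297), np.float64(0.10249310402398751)]) [436.18415819 125.23303835   4.        ] [434.45892332 122.33217613   4.        ]
mat [510.18894133  22.99335996   0.54037955]
c (array([533.93296286, 227.07312457,  79.90225077]), [np.float64(0.43755219485890434), np.float64(0.4375521948588477)])
c (array([524.85705909, 194.64657271,  80.58529635]), [np.float64(0.2660963033639334), np.float64(0.2660963033638713)])
c (array([441.7997144 , 215.79631523,  81.16250587]), [np.float64(0.6116889581778746), np.float64(0.6116889581780687)])
c (array([451.96584363, 251.48302422,  78.614401  ]), [np.float64(0.06838241706065554), np.float64(0.06838241706056625)])
None [500.26744794 268.9444742 ] 74.83426449489347 [-0.04 -0.55  0.92 -0.31  0.28  0.42  0.22  0.85 -0.01 -1.13  0.45 -0.62
 -0.63 -0.47 -0.52 -1.  ]
t [500.77347129 269.77174651] 74.5732479448475 [-0.3  -0.66  0.65 -0.37 -0.15  0.33 -0.2   0.69]
s [497.35850828 265.15912561] 75.70467229283196 [ 0.04 -0.48  0.69  0.02 -0.32  0.43 -0.41 -0.11]
[501.33382524 270.64134249   1.30534665  79.80045127] 74.79085406688233
drum top z56 [501.49003195 270.22597301  56.        ]
```

```bash
cat > mv.py <<'E'
from h import *
from scipy.linalg import logm,expm,fractional_matrix_power
def T(p,Rm):
    M=np.eye(4);M[:3,:3]=Rm;M[:3,3]=p;return M
def cur(st): return T(st['ee_pos'],R.from_euler('xyz',st['ee_rot'],degrees=True).as_matrix())
def rows(A,B,N,show=True):
    Lg=np.real(logm(np.linalg.inv(A)@B)); D=np.real(expm(Lg/N))
    w=R.from_matrix(D[:3,:3]).as_rotvec(degrees=True)
    if show:
        print('N',N,'turn',np.round(w,2),'shift',np.round(D[:3,3],1))
        M=A.copy();pth=[]
        for i in range(N): M=M@D;pth.append(np.round(M[:3,3]).astype(int).tolist())
        print(pth[::max(1,N//5)],pth[-1])
    return D
def mould_tool(drum,xm,ym_sign,lean,back=0):
    pass
def grasp(drum,xaz,lean,back=0):
    """upright mould, x axis azimuth xaz; lean deg from vertical"""
    a=np.radians(xaz);xm=np.array([np.cos(a),np.sin(a),0]);ym=np.array([-np.sin(a),np.cos(a),0])
    l=np.radians(lean);z=-(np.sin(l)*xm+np.cos(l)*np.array([0,0,1])); x=-ym; y=np.cross(z,x)
    return T(np.array(drum)+(19-back)*z,np.stack([x,y,z],1))
E
python3 - <<'E'
from mv import *
from workcell import env
fs=pickle.load(open('f0.pkl','rb'));t=fs['top']
for n,u,v in[('mug',270,185),('yvase base',175,145),('gvase rim',285,150),('soap',320,180),('bottle',405,150),('dish',372,372),('pale drum',446,261),('pale block',475,270)]: print(n,np.round(onz(t,u/1.5,v/1.5,60 if n!='dish' else 10)))
s=fs['scene']
for n,u,v in[('yvase base',390,178),('gvase base',460,215)]: print(n,np.round(onz(s,u/1.5,v/1.5,0)))
A=cur(env.state())
rows(A,grasp((500,269,42),74.8,45,120),10)
E
```

```text
mug [668. 179.  60.]
yvase base [742. 349.  60.]
gvase rim [732. 153.  60.]
soap [677.  90.  60.]
bottle [731. -63.  60.]
dish [334.  -1.  10.]
pale drum [ 529. -133.   60.]
pale block [ 513. -184.   60.]
yvase base [777. 367.   0.]
gvase base [778. 126.   0.]
N 10 turn [-3.49 -3.55  8.58] shift [22.3 39.5 22.9]
[[185, 569, 190], [278, 567, 149], [368, 533, 119], [445, 469, 104], [501, 385, 106]] [519, 338, 113]
```

Emit:
{"name": "servo_tool", "arguments": {"plan": [[[-3.5, -3.5, 8.6], [22, 39.5, 20], 91], [[-3.5, -3.5, 8.6], [22, 39.5, 20], 91], [[-3.5, -3.5, 8.6], [22, 39.5, 20], 91], [[-3.5, -3.5, 8.6], [22, 39.5, 20], 91], [[-3.5, -3.5, 8.6], [22, 39.5, 20], 91], [[-3.5, -3.5, 8.6], [22, 39.5, 20], 91], [[-3.5, -3.5, 8.6], [22, 39.5, 20], 91], [[-3.5, -3.5, 8.6], [22, 39.5, 20], 91], [[-3.5, -3.5, 8.6], [22, 39.5, 20], 91], [[-3.5, -3.5, 8.6], [22, 39.5, 20], 91]], "squeeze": 50}}

```text
time_s: 1.35
ee_pos: [516.9, 336.4, 136.6]
ee_rot: [133.9, -1.3, -17.4]
force: [0.4, 0.1, 0.5]
gripper_width: 90.9
```

```bash
cat > st.py <<'E'
from mv import *
from workcell import env
s=env.state()
open('log.txt','a').write(repr([s['qpos'].tolist(),s['ee_pos'].tolist(),s['ee_rot'].tolist()])+'\n')
for k in('time_s','qpos','ee_pos','ee_rot','force','gripper_width'): print(k,np.round(s[k],2))
A=cur(s)
E
python3 - <<'E'
from st import *
rows(A,grasp((500,269,42),74.8,45,90),10)
E
```

```text
time_s 1.35
qpos [ 43.41  47.27  63.65 -22.73 109.43  61.72]
ee_pos [516.87 336.42 136.56]
ee_rot [133.94  -1.29 -17.45]
force [0.4  0.1  0.52]
gripper_width 90.85
N 10 turn [ 0.11  0.07 -0.25] shift [ 0.1 -1.8  4.5]
[[516, 334, 132], [516, 331, 123], [515, 327, 114], [514, 323, 106], [514, 319, 97]] [513, 317, 92]
```

Run:
```python
from st import *
f=env.grab_frame('top');save(f,'t3.png',(100,100,260,220),5)
f=env.grab_frame('scene');save(f,'s3.png',(150,60,310,180),5)
rows(A,grasp((500,269,42),74.8,45,0),8)
```

```text
time_s 1.35
qpos [ 43.41  47.27  63.65 -22.73 109.43  61.72]
ee_pos [516.87 336.42 136.56]
ee_rot [133.94  -1.29 -17.45]
force [0.4  0.1  0.52]
gripper_width 90.85
N 8 turn [ 0.14  0.09 -0.31] shift [ 0.2 -2.4 16.8]
[[514, 326, 123], [512, 316, 110], [509, 306, 96], [506, 296, 83], [504, 286, 69], [501, 276, 56], [499, 266, 42], [496, 256, 29]] [496, 256, 29]
```

View pics/t3.png

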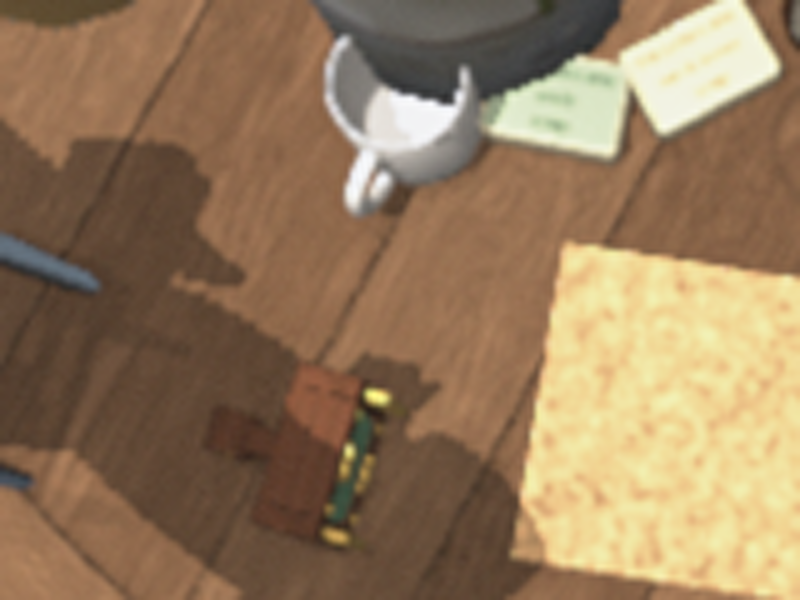

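View pics/s3.png

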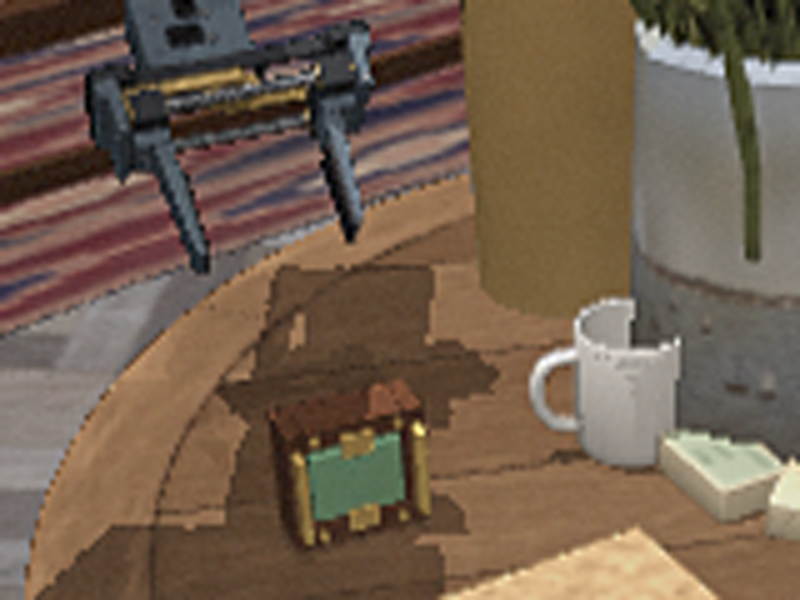

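The open fingertips, at (95,285) and (25,480) in the top crop, straddle the drum's axis at (230,435). I'm moving in.

Emit:
{"name": "servo_tool", "arguments": {"plan": [[[0.1, 0.1, -0.3], [0, -2.4, 16.8], 91], [[0.1, 0.1, -0.3], [0, -2.4, 16.8], 91], [[0.1, 0.1, -0.3], [0, -2.4, 16.8], 91], [[0.1, 0.1, -0.3], [0, -2.4, 16.8], 91], [[0.1, 0.1, -0.3], [0, -2.4, 16.8], 91], [[0.1, 0.1, -0.3], [0, -2.4, 16.8], 91], [[0.1, 0.1, -0.3], [0, -2.4, 16.8], 91], [[0.1, 0.1, -0.3], [0, -2.4, 14], 91], [[0, 0, 0], [0, 0, 0], 91], [[0, 0, 0], [0, 0, 0], 91]]}}

```text
time_s: 2.7
ee_pos: [493.8, 257.7, 23.7]
ee_rot: [135.0, 0.4, -14.8]
force: [0.4, -0.0, -0.1]
gripper_width: 91.2
```

Run:
```python
from st import *
f=env.grab_frame('top');save(f,'t4.png',(110,140,210,215),8)
g=env.grab_frame('scene');save(g,'s4.png',(180,90,260,170),7)
B=grasp((500,269,42),74.8,45,0)
rows(A,B,1)
gp=A[:3,3]-19*A[:3,2];print(gp,proj(f,[gp]));
```

```text
time_s 2.7
qpos [ 40.32  46.9   82.4  -23.63  90.18  63.46]
ee_pos [493.84 257.71  23.71]
ee_rot [134.99   0.37 -14.78]
force [ 0.44 -0.03 -0.06]
gripper_width 91.16
N 1 turn [ 0.01 -0.03  0.56] shift [ 2.9  4.1 -2.8]
[[496, 256, 29]] [496, 256, 29]
[497.35726244 270.68171287  37.14556148] [[146.61493402 187.90682696]]
```

View pics/t4.png

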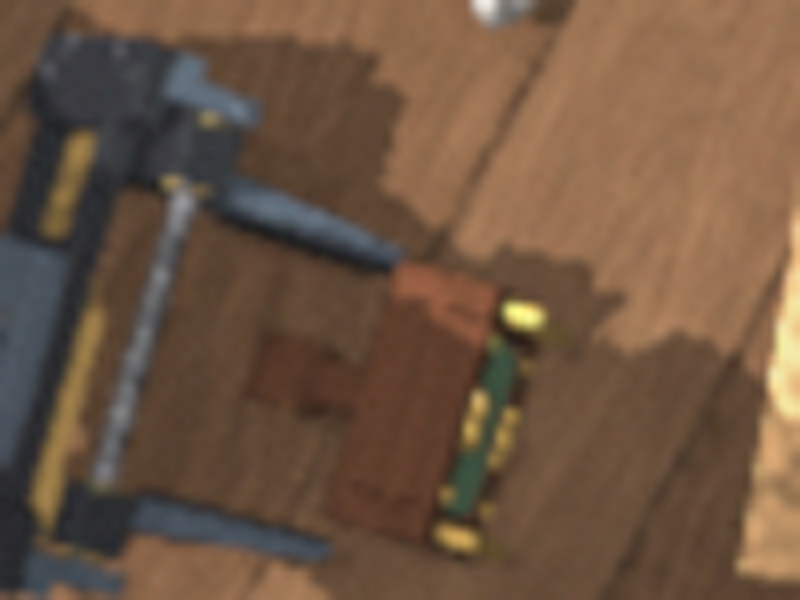

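View pics/s4.png

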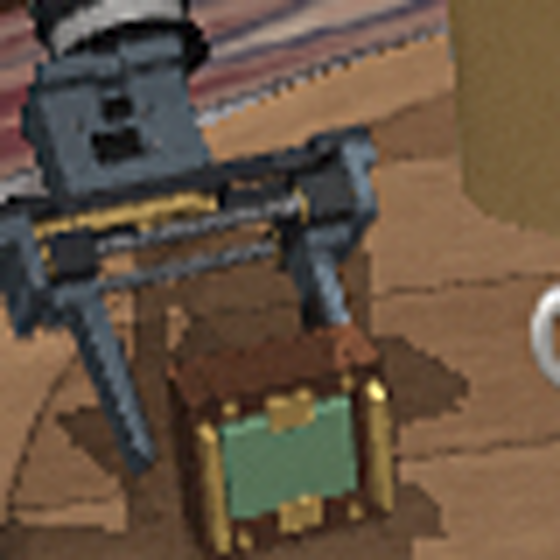

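Both fingers sit clear on either side of the drum, with tips at (400,262) and (330,548) and the drum at (300,370) in the top crop. I'll correct a few mm, then close.

Emit:
{"name": "servo_tool", "arguments": {"plan": [[[0, 0, 0.6], [3, 4, -3], 91], [[0, 0, 0], [0, 0, 0], 70], [[0, 0, 0], [0, 0, 0], 50], [[0, 0, 0], [0, 0, 0], 35], [[0, 0, 0], [0, 0, 0], 20], [[0, 0, 0], [0, 0, 0], 10], [[0, 0, 0], [0, 0, 0], 10], [[0, 0, 0], [0, 0, 0], 10], [[0, 0, 0], [0, 0, 0], 10], [[0, 0, 0], [0, 0, 0], 10]], "squeeze": 50}}

```text
time_s: 4.05
ee_pos: [497.4, 256.9, 29.7]
ee_rot: [135.1, -0.2, -15.2]
force: [-0.8, -0.1, 0.8]
gripper_width: 23.8
```

Run:
```python
from st import *
f=env.grab_frame('top');save(f,'t5.png',(110,140,210,215),8)
```

```text
time_s 4.05
qpos [ 40.09  46.59  81.94 -23.78  90.69  63.67]
ee_pos [497.42 256.88  29.72]
ee_rot [135.1   -0.15 -15.23]
force [-0.78 -0.07  0.76]
gripper_width 23.78
```

View pics/t5.png

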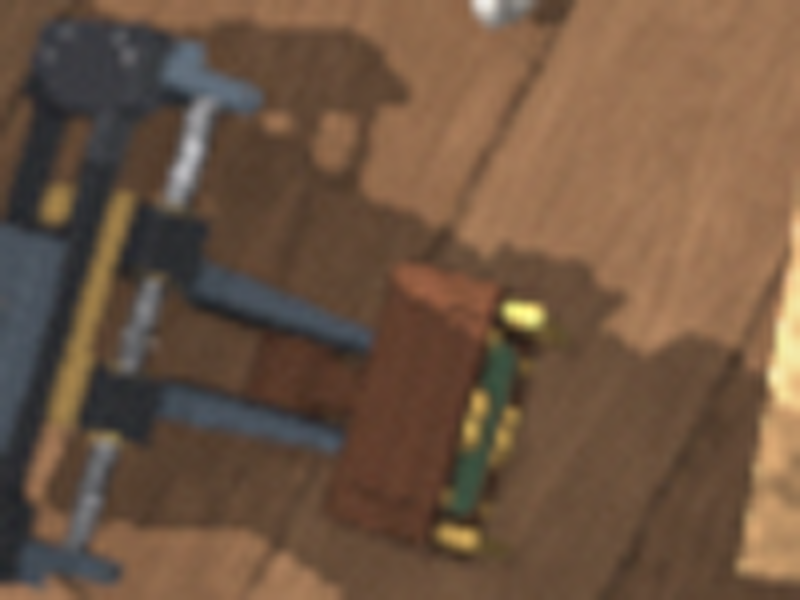

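```bash
cat > kin.py <<'E'
from mv import *
from scipy.optimize import least_squares
import itertools
D=[eval(l) for l in open('log.txt')]
D.append([[74.599,18.312,89.639,0,72.044,-1.146],[141.59,557.311,213.976],[180,0,75.745]])
def fk(q,p,s4=1,s6=1):
    a1,lat,z1,L2,a3,d4,d6=p
    r=lambda ax,a:R.from_euler(ax,a,degrees=True)
    R1=r('z',q[0]);R2=R1*r('y',q[1]);R3=R2*r('y',q[2]);R4=R3*r('z',s4*q[3]);R5=R4*r('y',q[4]);R6=R5*r('z',s6*q[5])
    P=R1.apply([a1,lat,z1])+R2.apply([0,0,L2])+R3.apply([a3,0,d4])+R5.apply([0,0,d6])
    return P,R6
if __name__=='__main__':
    for s4,s6 in itertools.product((1,-1),repeat=2):
        e=[]
        for q,x,ro in D:
            Rm=fk(q,np.zeros(7),s4,s6)[1]; Rt=R.from_euler('xyz',ro,degrees=True)
            e.append((Rm.inv()*Rt).as_rotvec(degrees=True))
        print(s4,s6,np.round(e,1).tolist())
    for s4 in(1,-1):
        f=lambda p:np.concatenate([fk(q,p,s4)[0]-x for q,x,_ in D])
        s=least_squares(f,[0,10,300,350,0,350,200]);print(s4,np.round(s.x,1),np.round(s.fun,1))
E
python3 kin.py
```

```text
1 1 [[-0.0, 0.0, 180.0], [-0.0, 0.0, 180.0], [-0.0, 0.0, 180.0], [-0.0, 0.0, 180.0], [0.0, 0.0, 180.0]]
1 -1 [[-0.0, 0.0, -56.6], [-0.0, 0.0, -56.6], [0.0, -0.0, -53.1], [0.0, 0.0, -52.7], [0.0, -0.0, 177.7]]
-1 1 [[53.5, 28.8, -153.7], [53.5, 28.8, -153.7], [64.5, 32.2, -164.8], [64.9, 32.1, -164.2], [0.0, 0.0, 180.0]]
-1 -1 [[-0.0, 43.6, -38.8], [-0.0, 43.6, -38.8], [0.0, 48.9, -49.8], [0.0, 49.2, -48.9], [0.0, -0.0, 177.7]]
1 [ -0.   11.5 140.3 591.8  25.2 417.  335.7] [ 0.  0.  0.  0.  0.  0.  0. -0. -0.  0. -0.  0. -0. -0. -0.]
-1 [ 208.2    4.8  278.5 -307.8  -30.4  459.3 -313.9] [  6.6   8.   15.2   6.6   8.   15.2  -3.1   0.1  -1.   -2.3   0.8  -2.8
   1.9 -18.3 -26.5]
```

```bash
cat > ik.py <<'E'
from kin import *
P0=least_squares(lambda p:np.concatenate([fk(q,p)[0]-x for q,x,_ in D]),[0,10,300,350,0,350,200]).x
lo=np.array([-177.97,-48.28,12.27,-77.06,2.81,-146.56]);hi=np.array([177.97,115.42,149.76,257.06,150.46,146.56])
Z180=R.from_euler('z',180,degrees=True)
def ik(M,q0):
    def f(q):
        p,Rm=fk(q,P0);return np.r_[(p-M[:3,3])/100,((Rm*Z180).inv()*R.from_matrix(M[:3,:3])).as_rotvec()*3]
    best=None
    for k in range(1):
        s=least_squares(f,np.clip(q0,lo+.1,hi-.1),bounds=(lo,hi),x_scale=50)
        if best is None or s.cost<best.cost: best=s
    return best.x,best.cost
def standing(drum,az):
    a=np.radians(az);x=[np.cos(a),np.sin(a),0];return T(drum,np.stack([x,[-np.sin(a),np.cos(a),0],[0,0,1]],1).astype(float))
def facedown(drum,zaz):
    a=np.radians(zaz);x=np.array([0,0,1.]);z=np.array([np.cos(a),np.sin(a),0]);return T(drum,np.stack([x,np.cross(z,x),z],1))
E
python3 - <<'E'
from ik import *
from st import A,s
G=np.linalg.inv(standing((500,269,42),74.8))@A   # tool in mould frame
np.save('G.npy',G);print(np.round(G,2))
q0=s['qpos']
for za in range(-250,0,15):
  for h in (78,200):
    M=facedown((509,22,h),za)@G
    bs=[]
    for st in (q0,[10,30,90,-90+0,60,0],[10,20,80,90,60,0],[10,20,80,0,30,0],[0,20,80,0,110,60],[0,30,90,180,60,0]):
        q,c=ik(M,np.array(st,float))
        if c<1e-4: bs.append(q)
    u=[]
    for b in bs:
        if not any(np.abs(b-x).max()<2 for x in u): u.append(b)
    for b in u: print(za,h,np.round(b).astype(int),'marg',np.round(np.minimum(b-lo,hi-b).min()))
E
```

```text
time_s 4.1
qpos [ 40.09  46.59  81.94 -23.78  90.69  63.68]
ee_pos [497.42 256.87  29.73]
ee_rot [135.1   -0.15 -15.23]
force [-0.    0.61  1.03]
gripper_width 23.89
[[ -0.    -0.71  -0.71 -12.38]
 [ -1.     0.    -0.    -0.69]
 [  0.     0.71  -0.71 -12.27]
 [  0.     0.     0.     1.  ]]
-250 78 [  27   28  118  -56   58 -131] marg 16.0
-250 200 [  27   18  111  -49   68 -147] marg 0.0
-235 78 [  27   25  126  -69   49 -131] marg 8.0
-205 78 [  19   19  139  247   32 -119] marg 10.0
-190 78 [  10   18  143  211   28 -104] marg 7.0
-175 78 [ -2  17 144 169  27 -85] marg 6.0
-175 200 [ -2   0 134  76   5   9] marg 2.0
-160 78 [-13  18 142 130  30 -68] marg 8.0
-160 200 [-13   2 132  76  23  -9] marg 18.0
-145 78 [-20  20 137 100  36 -57] marg 13.0
-145 200 [-20   5 128  68  39 -18] marg 22.0
-130 78 [-24  23 130  78  44 -51] marg 19.0
-130 200 [-24  10 122  60  52 -25] marg 27.0
-115 78 [-25  26 123  63  53 -50] marg 27.0
-115 200 [-25  15 116  53  63 -31] marg 34.0
-100 78 [-24  29 115  51  62 -50] marg 34.0
-100 200 [-24  19 108  46  73 -37] marg 41.0
-85 78 [-22  33 108  42  70 -53] marg 42.0
-85 200 [-22  24 101  40  82 -42] marg 49.0
-70 78 [-19  36 100  34  78 -57] marg 49.0
-70 200 [-19  28  94  33  90 -48] marg 56.0
-55 78 [-15  39  94  27  86 -62] marg 56.0
-55 200 [-15  31  88  27  98 -55] marg 53.0
-40 78 [-11  41  89  20  92 -68] marg 59.0
-40 200 [-11  34  82  21 104 -63] marg 46.0
-25 78 [ -7  43  85  13  96 -75] marg 54.0
-25 200 [ -7  36  78  14 109 -72] marg 42.0
-10 78 [ -2  44  82   6  99 -84] marg 52.0
-10 200 [ -2  37  76   6 112 -82] marg 39.0
```

Emit:
{"name": "servo_tool", "arguments": {"plan": [[[0, 0, 0], [0, 3, -3], 10], [[0, 0, 0], [0, 7, -7], 10], [[0, 0, 0], [0, 13, -13], 10], [[0, 0, 0], [0, 15, -15], 10], [[0, 0, 0], [0, 15, -15], 10], [[0, 0, 0], [0, 15, -15], 10], [[0, 0, 0], [0, 15, -15], 10], [[0, 0, 0], [0, 15, -15], 10], [[0, 0, 0], [0, 10, -10], 10], [[0, 0, 0], [0, 4, -4], 10]], "squeeze": 60}}

```text
time_s: 5.35
ee_pos: [496.7, 257.2, 201.0]
ee_rot: [135.6, -0.3, -15.3]
force: [-0.2, 0.2, -3.7]
gripper_width: 23.7
```

Run:
```python
from st import *
from ik import facedown,ik
f=env.grab_frame('top');save(f,'t6.png',(90,120,230,220),5)
f=env.grab_frame('scene');save(f,'s6.png',(170,40,310,160),5)
G=np.load('G.npy')
B=facedown((509,22,200),-99)@G
rows(A,B,14)
M=A@np.linalg.inv(G);
```

```text
time_s 5.35
qpos [ 40.08  37.11  73.65 -24.69 106.43  56.46]
ee_pos [496.65 257.17 200.99]
ee_rot [135.61  -0.29 -15.27]
force [-0.17  0.24 -3.66]
gripper_width 23.67
N 14 turn [ 6.39 -0.03 -0.48] shift [ 4.5 16.9  1.8]
[[497, 243, 212], [499, 212, 228], [500, 178, 237], [501, 143, 239], [503, 108, 233], [505, 76, 219], [509, 47, 200]] [512, 34, 188]
```

View pics/s6.png

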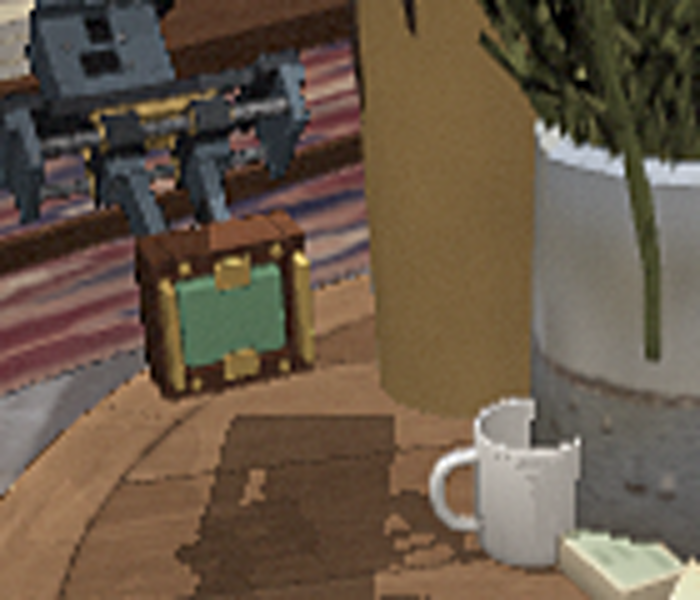

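The mould hangs upright in the grip and hasn't slipped (scene crop around (230,300)). I'll turn it over now.

Emit:
{"name": "servo_tool", "arguments": {"plan": [[[4, 0, -0.4], [3, 10, 1], 10], [[6.4, 0, -0.5], [4.5, 17, 1.8], 10], [[6.4, 0, -0.5], [4.5, 17, 1.8], 10], [[6.4, 0, -0.5], [4.5, 17, 1.8], 10], [[6.4, 0, -0.5], [4.5, 17, 1.8], 10], [[6.4, 0, -0.5], [4.5, 17, 1.8], 10], [[6.4, 0, -0.5], [4.5, 17, 1.8], 10], [[6.4, 0, -0.5], [4.5, 17, 1.8], 10], [[6.4, 0, -0.5], [4.5, 17, 1.8], 10], [[6.4, 0, -0.5], [4.5, 17, 1.8], 10]]}}

```text
time_s: 6.7
ee_pos: [495.6, 91.8, 217.6]
ee_rot: [-162.1, 2.1, -10.1]
force: [-0.1, 0.3, -4.4]
gripper_width: 23.8
```

Run:
```python
from st import *
from ik import facedown,ik
G=np.load('G.npy')
B=facedown((509,22,190),-99)@G
rows(A,B,6)
M=A@np.linalg.inv(G);
```

```text
time_s 6.7
qpos [ -2.7   11.13 101.56  19.41  68.22   0.33]
ee_pos [495.59  91.79 217.57]
ee_rot [-162.15    2.13  -10.1 ]
force [-0.12  0.26 -4.37]
gripper_width 23.83
N 6 turn [ 4.54  0.22 -0.32] shift [ 4.4 11.2  1.3]
[[498, 81, 213], [500, 71, 207], [503, 61, 201], [506, 51, 194], [509, 42, 186], [512, 34, 178]] [512, 34, 178]
```

Emit:
{"name": "servo_tool", "arguments": {"plan": [[[4.6, 0.2, -0.3], [4.4, 11.3, 1.3], 10], [[4.6, 0.2, -0.3], [4.4, 11.3, 1.3], 10], [[4.6, 0.2, -0.3], [4.4, 11.3, 1.3], 10], [[4.6, 0.2, -0.3], [4.4, 11.3, 1.3], 10], [[4.6, 0.2, -0.3], [4.4, 11.3, 1.3], 10], [[4.6, 0.2, -0.3], [4.4, 11.3, 1.3], 10], [[1, 0, 0], [0, 0, 0], 10], [[0, 0, 0], [0, 0, 0], 10], [[0, 0, 0], [0, 0, 0], 10], [[0, 0, 0], [0, 0, 0], 10]]}}

```text
time_s: 7.95
ee_pos: [499.4, 28.8, 167.7]
ee_rot: [-133.3, 1.5, -8.5]
force: [0.7, 0.2, -3.8]
gripper_width: 23.7
```

Run:
```python
from st import *
from ik import facedown,ik
t=env.grab_frame('top');save(t,'t7.png',(150,100,310,220),5)
f=env.grab_frame('scene');save(f,'s7.png',(190,60,350,220),5)
pickle.dump({'top':t,'scene':f},open('f7.pkl','wb'))
G=np.load('G.npy')
M=A@np.linalg.inv(G);print('mould',np.round(M,3))
rows(A,facedown((509,22,100),-99)@G,8)
```

```text
time_s 7.95
qpos [-25.75  21.55 109.47  45.79  74.06 -39.86]
ee_pos [499.37  28.78 167.75]
ee_rot [-133.34    1.54   -8.54]
force [ 0.67  0.18 -3.79]
gripper_width 23.65
mould [[ 2.20000e-02 -9.89000e-01 -1.46000e-01  4.97166e+02]
 [-3.10000e-02  1.46000e-01 -9.89000e-01  1.63670e+01]
 [ 9.99000e-01  2.60000e-02 -2.70000e-02  1.79801e+02]
 [ 0.00000e+00  0.00000e+00  0.00000e+00  1.00000e+00]]
N 8 turn [-0.19  0.19 -0.08] shift [1.6 6.6 7.6]
[[501, 30, 158], [502, 30, 148], [504, 31, 138], [505, 32, 128], [507, 32, 118], [508, 33, 108], [510, 34, 98], [512, 34, 88]] [512, 34, 88]
```

View pics/s7.png

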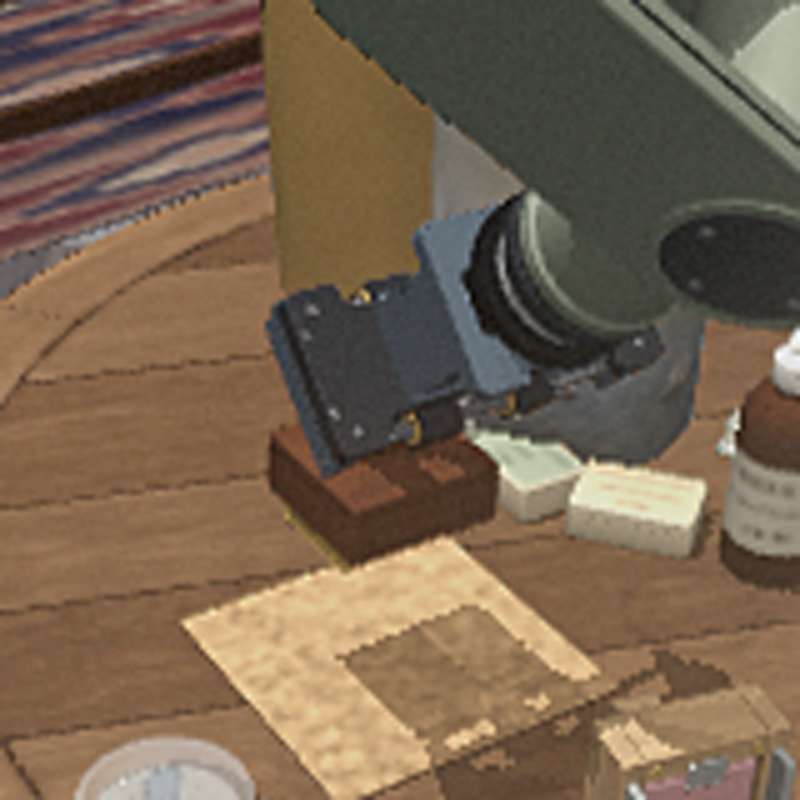

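View pics/t7.png

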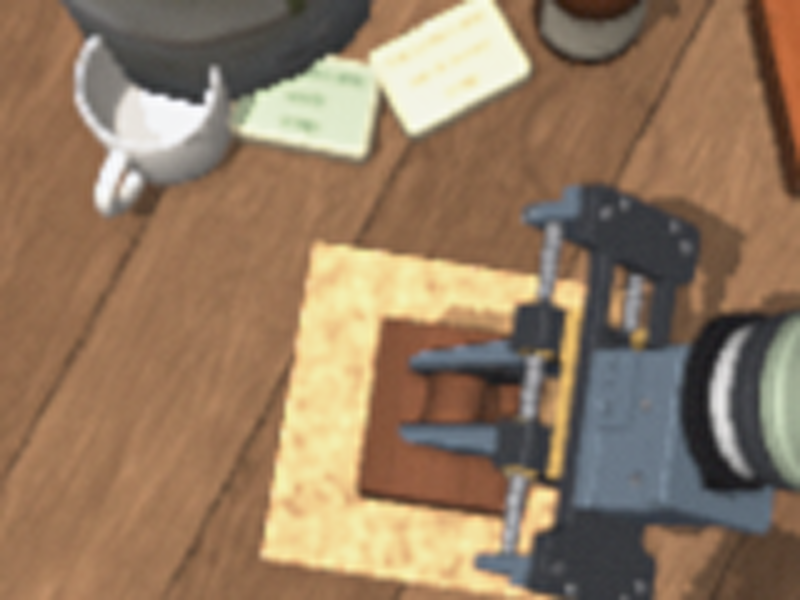

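The mould is face down over the mat, at (430,410) in the top crop. I'll lower it and remove the small offset and tilt.

Emit:
{"name": "servo_tool", "arguments": {"plan": [[[-0.2, 0.2, -0.1], [1.6, 6.7, 7.6], 10], [[-0.2, 0.2, -0.1], [1.6, 6.7, 7.6], 10], [[-0.2, 0.2, -0.1], [1.6, 6.7, 7.6], 10], [[-0.2, 0.2, -0.1], [1.6, 6.7, 7.6], 10], [[-0.2, 0.2, -0.1], [1.6, 6.7, 7.6], 10], [[-0.2, 0.2, -0.1], [1.6, 6.7, 7.6], 10], [[-0.2, 0.2, -0.1], [1.6, 6.7, 7.6], 10], [[-0.2, 0.2, -0.1], [1.6, 5, 6], 10], [[0, 0, 0], [0, 0, 0], 10], [[0, 0, 0], [0, 0, 0], 10]]}}

```text
time_s: 9.3
ee_pos: [513.1, 33.9, 83.1]
ee_rot: [-135.1, -0.3, -9.2]
force: [-0.1, 0.1, -3.9]
gripper_width: 23.8
```

Run:
```python
from st import *
from ik import facedown,ik
t=env.grab_frame('top');save(t,'t8.png',(190,140,290,215),8)
f=env.grab_frame('scene');save(f,'s8.png',(215,130,295,190),10)
pickle.dump({'top':t,'scene':f},open('f8.pkl','wb'))
G=np.load('G.npy')
M=A@np.linalg.inv(G);print('mould',np.round(M,3))
rows(A,facedown((509,22,90),-99)@G,2)
```

```text
time_s 9.3
qpos [-24.14  27.81 113.92  49.7   63.59 -48.38]
ee_pos [513.13  33.87  83.13]
ee_rot [-135.07   -0.25   -9.18]
force [-0.14  0.15 -3.9 ]
gripper_width 23.78
mould [[-4.00000e-03 -9.88000e-01 -1.57000e-01  5.10471e+02]
 [ 4.00000e-03  1.57000e-01 -9.88000e-01  2.19020e+01]
 [ 1.00000e+00 -5.00000e-03  3.00000e-03  9.55430e+01]
 [ 0.00000e+00  0.00000e+00  0.00000e+00  1.00000e+00]]
N 2 turn [ 0.09 -0.11  0.09] shift [-0.8  2.   1.9]
[[512, 34, 80], [512, 34, 78]] [512, 34, 78]
```

View pics/s8.png

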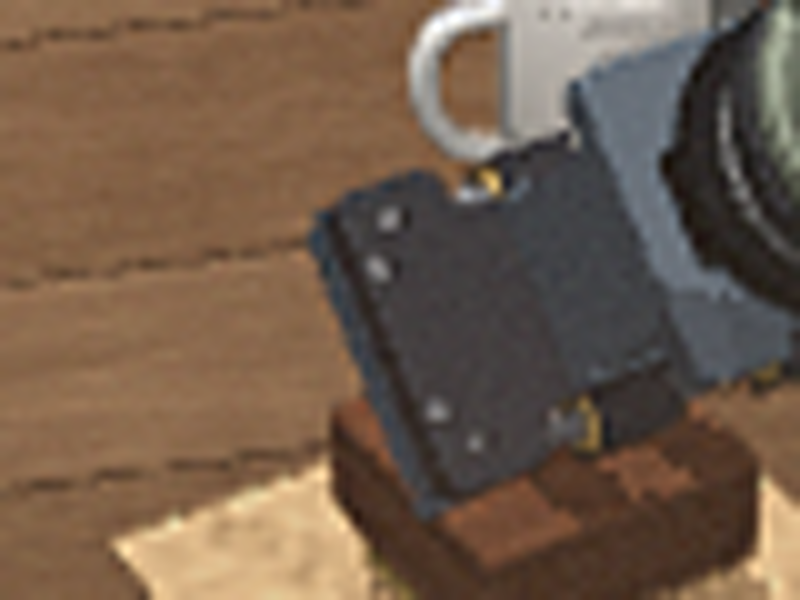

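View pics/t8.png

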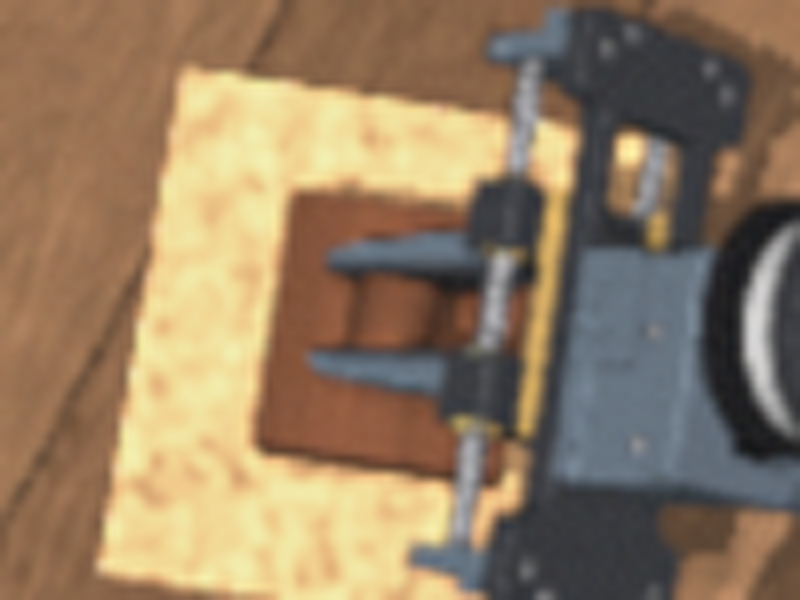

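Emit:
{"name": "servo_tool", "arguments": {"plan": [[[0.1, -0.2, 0.1], [-1, 2, 2], 10], [[0, 0, 0], [0, 2, 2], 10], [[0, 0, 0], [0, 2, 2], 10], [[0, 0, 0], [0, 1.5, 1.5], 10], [[0, 0, 0], [0, 1.5, 1.5], 10], [[0, 0, 0], [0, 1.5, 1.5], 10], [[0, 0, 0], [0, 1.5, 1.5], 10], [[0, 0, 0], [0, 1.5, 1.5], 10], [[0, 0, 0], [0, 0, 0], 10], [[0, 0, 0], [0, 0, 0], 10]]}}

```text
time_s: 10.65
ee_pos: [512.4, 33.8, 64.9]
ee_rot: [-134.9, -0.2, -9.1]
force: [-2.0, -2.4, 1.2]
gripper_width: 23.5
```

Run:
```python
from st import *
G=np.load('G.npy')
M=A@np.linalg.inv(G);print('mould',np.round(M,3))
t=env.grab_frame('scene');save(t,'s9.png',(215,130,295,190),10)
```

```text
time_s 10.65
qpos [-24.25  29.56 114.74  50.68  62.22 -50.67]
ee_pos [512.39  33.79  64.91]
ee_rot [-134.88   -0.17   -9.09]
force [-1.99 -2.41  1.17]
gripper_width 23.51
mould [[-4.00000e-03 -9.88000e-01 -1.55000e-01  5.09761e+02]
 [ 0.00000e+00  1.55000e-01 -9.88000e-01  2.17740e+01]
 [ 1.00000e+00 -3.00000e-03 -0.00000e+00  7.72810e+01]
 [ 0.00000e+00  0.00000e+00  0.00000e+00  1.00000e+00]]
```

View pics/s9.png

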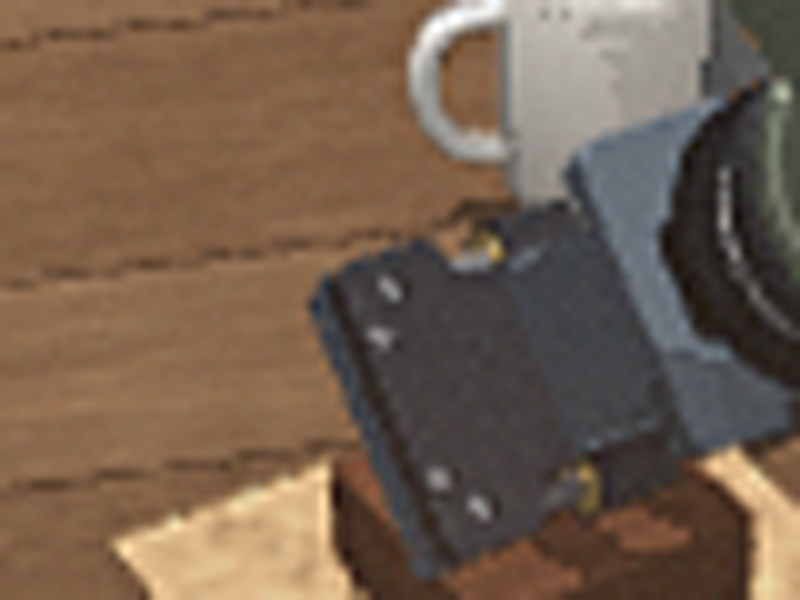

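Contact: the force has gone from -3.9 to +1.2 N and the bars are sliding. I'll press on to the stop.

Emit:
{"name": "servo_tool", "arguments": {"plan": [[[0, 0, 0], [0, 1.5, 1.5], 10], [[0, 0, 0], [0, 1.5, 1.5], 10], [[0, 0, 0], [0, 1.5, 1.5], 10], [[0, 0, 0], [0, 1.5, 1.5], 10], [[0, 0, 0], [0, 1.5, 1.5], 10], [[0, 0, 0], [0, 1.5, 1.5], 10], [[0, 0, 0], [0, 1.5, 1.5], 10], [[0, 0, 0], [0, 1.5, 1.5], 10], [[0, 0, 0], [0, 1.5, 1.5], 10], [[0, 0, 0], [0, 1.5, 1.5], 10]]}}

```text
time_s: 11.95
ee_pos: [512.4, 34.0, 61.6]
ee_rot: [-133.5, -0.6, -8.8]
force: [-5.2, -8.7, 15.9]
gripper_width: 23.7
```

Run:
```python
from st import *
G=np.load('G.npy')
M=A@np.linalg.inv(G);print('mould',np.round(M,3))
```

```text
time_s 11.95
qpos [-24.86  30.46 115.02  51.85  62.79 -52.96]
ee_pos [512.41  34.02  61.64]
ee_rot [-133.48   -0.62   -8.81]
force [-5.21 -8.67 15.95]
gripper_width 23.69
mould [[-1.5000e-02 -9.8900e-01 -1.5000e-01  5.0970e+02]
 [-2.3000e-02  1.5100e-01 -9.8800e-01  2.1709e+01]
 [ 1.0000e+00 -1.1000e-02 -2.5000e-02  7.3696e+01]
 [ 0.0000e+00  0.0000e+00  0.0000e+00  1.0000e+00]]
```

Emit:
{"name": "servo_tool", "arguments": {"plan": [[[0, 0, 0], [0, 2, 2], 10], [[0, 0, 0], [0, 2.5, 2.5], 10], [[0, 0, 0], [0, 2.5, 2.5], 10], [[0, 0, 0], [0, 2.5, 2.5], 10], [[0, 0, 0], [0, 2, 2], 10], [[0, 0, 0], [0, 1, 1], 10], [[-0.5, 0.2, -0.2], [0, 0, 0], 10], [[-0.6, 0.2, -0.2], [0, 0, 0], 10], [[-0.5, 0, 0], [0, 0, 0], 10], [[0, 0, 0], [0, 0, 0], 10]]}}

```text
time_s: 13.2
ee_pos: [512.0, 35.5, 62.5]
ee_rot: [-133.5, -1.4, -8.7]
force: [-1.1, -2.2, 1.8]
gripper_width: 23.8
```

Run:
```python
from st import *
G=np.load('G.npy')
M=A@np.linalg.inv(G);print('mould',np.round(M,3))
t=env.grab_frame('scene');save(t,'s10.png',(215,130,315,205),8)
```

```text
time_s 13.2
qpos [-24.78  30.14 115.5   52.37  62.31 -53.88]
ee_pos [512.04  35.54  62.49]
ee_rot [-133.55   -1.42   -8.74]
force [-1.1  -2.2   1.78]
gripper_width 23.82
mould [[-2.9000e-02 -9.8800e-01 -1.4900e-01  5.0918e+02]
 [-2.0000e-02  1.4900e-01 -9.8900e-01  2.3266e+01]
 [ 9.9900e-01 -2.5000e-02 -2.4000e-02  7.4554e+01]
 [ 0.0000e+00  0.0000e+00  0.0000e+00  1.0000e+00]]
```

View pics/s10.png

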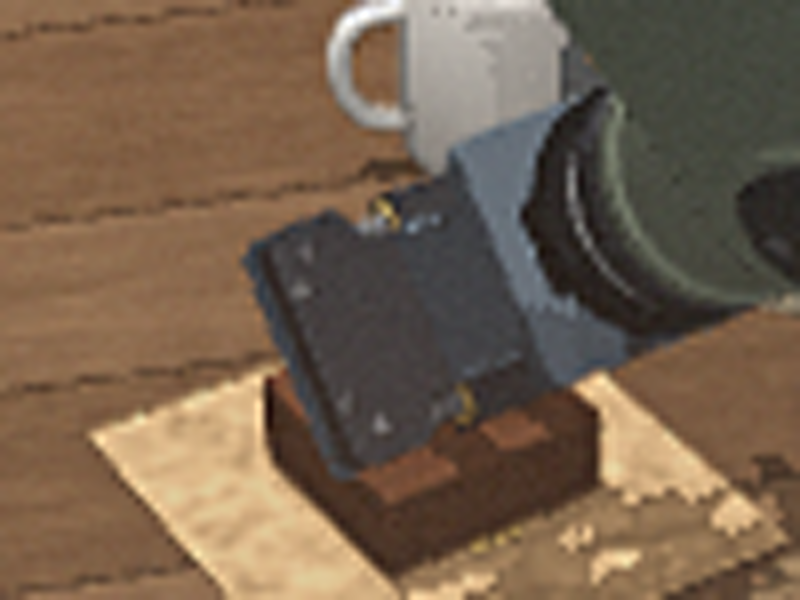

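Emit:
{"name": "servo_tool", "arguments": {"plan": [[[0, 0, 0], [0.1, -2.2, -2.1], 10], [[0, 0, 0], [0.1, -2.9, -2.8], 10], [[0, 0, 0], [0.1, -3.6, -3.4], 10], [[0, 0, 0], [0.1, -3.6, -3.4], 10], [[0, 0, 0], [0.1, -5.1, -4.8], 10], [[0, 0, 0], [0.2, -7.2, -6.9], 10], [[0, 0, 0], [0.4, -11, -10.3], 10], [[0, 0, 0], [0.5, -14.5, -13.8], 10], [[0, 0, 0], [0.5, -14.5, -13.8], 10], [[0, 0, 0], [0.5, -14.5, -13.8], 10]]}}

```text
time_s: 14.5
ee_pos: [511.6, 35.2, 176.7]
ee_rot: [-133.7, -1.4, -8.7]
force: [-0.6, 0.2, -4.4]
gripper_width: 23.4
```

Run:
```python
from st import *
G=np.load('G.npy')
M=A@np.linalg.inv(G);print('mould',np.round(M,3))
t=env.grab_frame('scene');save(t,'s11.png',(205,100,325,220),6)
t=env.grab_frame('top');save(t,'t11.png',(190,120,310,220),6)
```

```text
time_s 14.5
qpos [-24.75  20.46 109.29  47.15  72.48 -40.65]
ee_pos [511.58  35.19 176.74]
ee_rot [-133.74   -1.38   -8.75]
force [-0.56  0.2  -4.4 ]
gripper_width 23.36
mould [[-2.70000e-02 -9.88000e-01 -1.49000e-01  5.08736e+02]
 [-1.60000e-02  1.49000e-01 -9.89000e-01  2.29630e+01]
 [ 9.99000e-01 -2.50000e-02 -2.00000e-02  1.88843e+02]
 [ 0.00000e+00  0.00000e+00  0.00000e+00  1.00000e+00]]
```

View pics/s11.png

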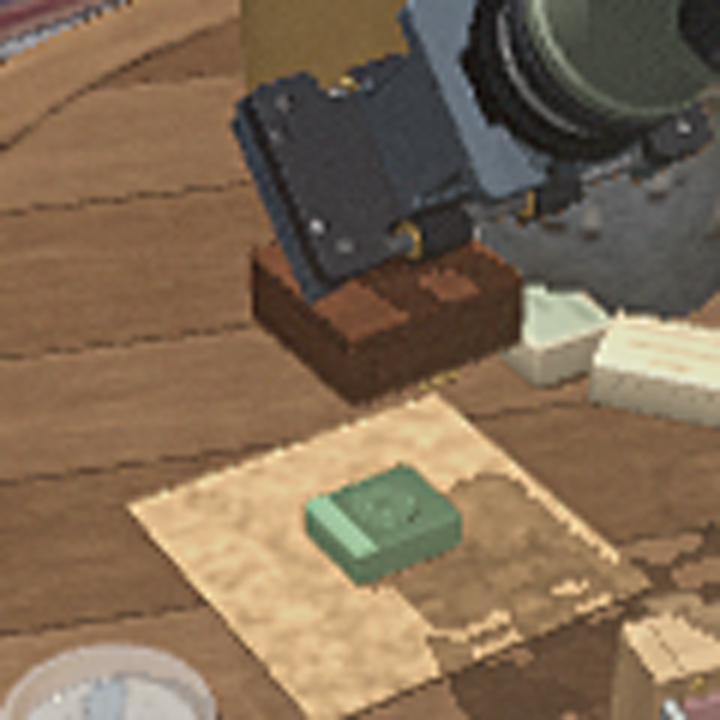

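View pics/t11.png

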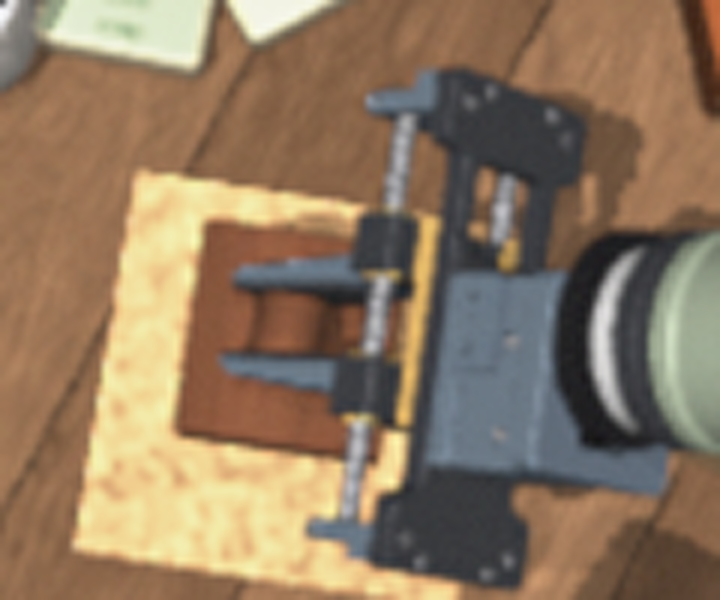

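The soap came free and lies flat, relief up, at (385,520) in the scene crop, in the middle of the mat. Next I'll plan the lay-down on the bare table to the left of the mat.

Run:
```python
from ik import *
from st import A,s
q=s['qpos']
for x,y in((490,215),(470,205),(500,225)):
  qq=q
  for f,h in((.5,175),(1,160),(1,73)):
    B=A.copy();B[:3,3]+=[(x-508.7)*f,(y-23)*f,h-188.8]
    qq,c=ik(B,qq);print(x,y,h,np.round(qq).astype(int),c)
B=A.copy();B[:3,3]+=[490-508.7,215-23,100-188.8];rows(A,B,10)
B[:3,3]-=[0,0,28];rows(A,B,10)
print(A[2,:3])
```

```text
time_s 14.6
qpos [-24.75  20.38 109.2   47.22  72.42 -40.75]
ee_pos [512.82  34.91 177.88]
ee_rot [-133.77   -1.66   -8.76]
force [-0.08  0.49 -3.82]
gripper_width 23.6
490 215 175 [-15  18 115  53  64 -39] 2.721230708933382e-19
490 215 160 [ -3  18 119  61  55 -37] 4.3176017494358046e-30
490 215 73 [ -3  27 124  70  50 -52] 3.910324839141478e-30
470 205 175 [-15  18 116  53  64 -40] 3.5483338448085913e-19
470 205 160 [ -4  17 121  60  56 -38] 5.9167082217192406e-30
470 205 73 [ -4  26 126  70  50 -54] 2.4184304542139404e-30
500 225 175 [-14  19 115  54  64 -38] 4.2320439173730037e-19
500 225 160 [ -2  19 118  61  55 -36] 7.974276306285433e-19
500 225 73 [ -2  27 122  70  49 -51] 6.2176935200041685e-31
N 10 turn [ 0.  0. -0.] shift [-5.  -6.6 19.5]
[[511, 54, 169], [507, 93, 151], [503, 131, 133], [500, 169, 116], [496, 208, 98]] [494, 227, 89]
N 10 turn [ 0.  0. -0.] shift [-5.1 -4.6 21.5]
[[511, 54, 166], [507, 93, 143], [503, 131, 119], [500, 169, 96], [496, 208, 73]] [494, 227, 61]
[ 0.02896483 -0.72180756 -0.69148744]
```

Emit:
{"name": "servo_tool", "arguments": {"plan": [[[0, 0, 0], [-5, -6.6, 19.5], 10], [[0, 0, 0], [-5, -6.6, 19.5], 10], [[0, 0, 0], [-5, -6.6, 19.5], 10], [[0, 0, 0], [-5, -6.6, 19.5], 10], [[0, 0, 0], [-5, -6.6, 19.5], 10], [[0, 0, 0], [-5, -6.6, 19.5], 10], [[0, 0, 0], [-5, -6.6, 19.5], 10], [[0, 0, 0], [-5, -6.6, 19.5], 10], [[0, 0, 0], [-5, -6.6, 19.5], 10], [[0, 0, 0], [-3, -4, 12], 10]]}}

```text
time_s: 15.85
ee_pos: [481.8, 231.8, 79.8]
ee_rot: [-134.0, -0.3, -8.6]
force: [0.0, 0.2, -3.3]
gripper_width: 23.6
```

Run:
```python
from st import *
G=np.load('G.npy')
M=A@np.linalg.inv(G);print('mould',np.round(M,3))
t=env.grab_frame('scene');save(t,'s12.png',(180,80,300,200),6)
t=env.grab_frame('top');save(t,'t12.png',(110,120,270,240),5)
B=A.copy();B[2,3]-=M[2,3]-70;rows(A,B,8);print(A[2,:3])
```

```text
time_s 15.85
qpos [ -2.35  24.34 123.53  67.24  50.81 -47.49]
ee_pos [481.81 231.82  79.8 ]
ee_rot [-134.     -0.33   -8.59]
force [ 0.01  0.25 -3.32]
gripper_width 23.62
mould [[-9.00000e-03 -9.89000e-01 -1.47000e-01  4.79222e+02]
 [-1.50000e-02  1.47000e-01 -9.89000e-01  2.19607e+02]
 [ 1.00000e+00 -6.00000e-03 -1.60000e-02  9.19730e+01]
 [ 0.00000e+00  0.00000e+00  0.00000e+00  1.00000e+00]]
N 8 turn [ 0. -0.  0.] shift [-0.   2.   1.9]
[[482, 232, 77], [482, 232, 74], [482, 232, 72], [482, 232, 69], [482, 232, 66], [482, 232, 63], [482, 232, 61], [482, 232, 58]] [482, 232, 58]
[ 0.00579544 -0.719373   -0.69459981]
```

View pics/s12.png

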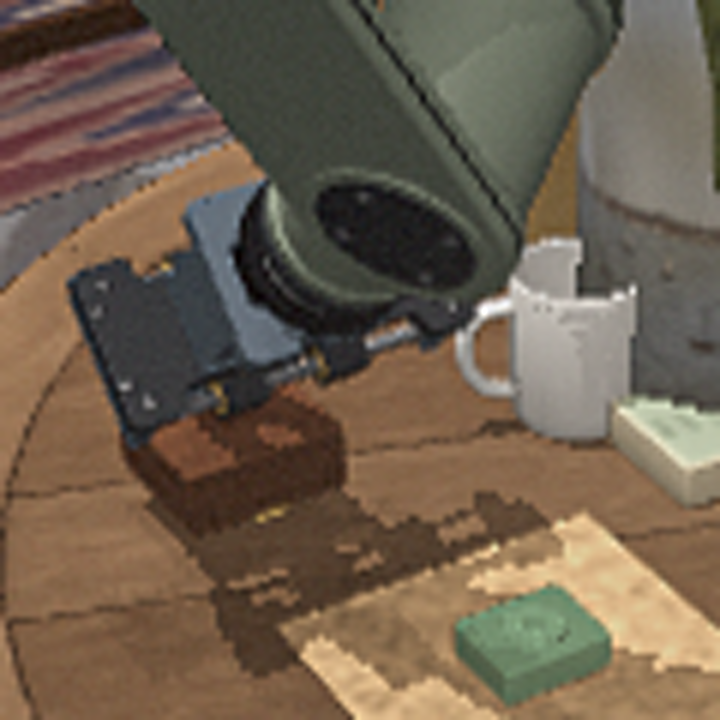

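View pics/t12.png

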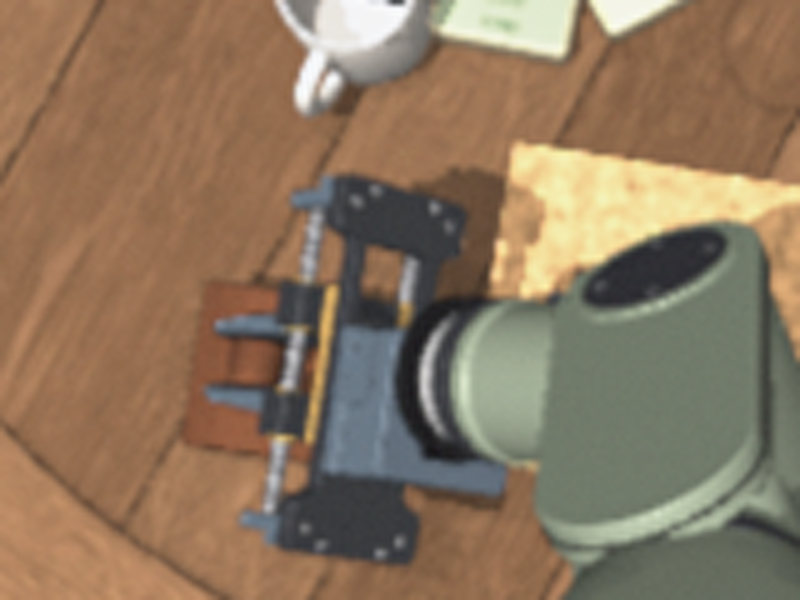

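The mould is over bare table, at (255,365) in the top crop, and the soap hasn't moved. I'll set the mould down.

Emit:
{"name": "servo_tool", "arguments": {"plan": [[[0, 0, 0], [0, 3, 2.9], 10], [[0, 0, 0], [0, 3, 2.9], 10], [[0, 0, 0], [0, 3, 2.9], 10], [[0, 0, 0], [0, 2, 1.9], 10], [[0, 0, 0], [0, 1.5, 1.4], 10], [[0, 0, 0], [0, 1, 1], 10], [[0, 0, 0], [0, 0.8, 0.8], 10], [[0, 0, 0], [0, 0, 0], 10], [[0, 0, 0], [0, 0, 0], 10], [[0, 0, 0], [0, 0, 0], 10]]}}

```text
time_s: 17.2
ee_pos: [483.6, 230.0, 59.2]
ee_rot: [-134.0, -0.5, -8.7]
force: [0.7, 0.3, -3.5]
gripper_width: 23.9
```

Run:
```python
from st import *
G=np.load('G.npy')
M=A@np.linalg.inv(G);print('mould',np.round(M,3))
```

```text
time_s 17.2
qpos [ -2.55  26.61 124.41  69.71  49.62 -51.45]
ee_pos [483.61 230.02  59.24]
ee_rot [-134.01   -0.46   -8.72]
force [ 0.66  0.32 -3.47]
gripper_width 23.92
mould [[-1.10000e-02 -9.89000e-01 -1.49000e-01  4.80965e+02]
 [-1.40000e-02  1.49000e-01 -9.89000e-01  2.17820e+02]
 [ 1.00000e+00 -9.00000e-03 -1.60000e-02  7.14220e+01]
 [ 0.00000e+00  0.00000e+00  0.00000e+00  1.00000e+00]]
```

Emit:
{"name": "servo_tool", "arguments": {"plan": [[[0, 0, 0], [0, 0.7, 0.7], 10], [[0, 0, 0], [0, 0.7, 0.7], 10], [[0, 0, 0], [0, 0.5, 0.5], 10], [[0, 0, 0], [0, 0.5, 0.5], 10], [[0, 0, 0], [0, 0, 0], 10], [[0, 0, 0], [0, 0, 0], 10], [[0, 0, 0], [0, 0, 0], 10], [[0, 0, 0], [0, 0, 0], 10], [[0, 0, 0], [0, 0, 0], 10], [[0, 0, 0], [0, 0, 0], 10]]}}

```text
time_s: 18.45
ee_pos: [484.0, 230.6, 58.0]
ee_rot: [-133.8, -0.5, -8.7]
force: [-1.3, -1.3, 1.5]
gripper_width: 23.4
```

Run:
```python
from st import *
G=np.load('G.npy')
M=A@np.linalg.inv(G);print('mould',np.round(M,3))
```

```text
time_s 18.45
qpos [ -2.6   26.86 124.5   70.2   49.69 -52.1 ]
ee_pos [484.04 230.59  58.02]
ee_rot [-133.76   -0.53   -8.72]
force [-1.29 -1.26  1.49]
gripper_width 23.43
mould [[-1.30000e-02 -9.89000e-01 -1.49000e-01  4.81380e+02]
 [-1.80000e-02  1.49000e-01 -9.89000e-01  2.18339e+02]
 [ 1.00000e+00 -1.00000e-02 -2.00000e-02  7.01390e+01]
 [ 0.00000e+00  0.00000e+00  0.00000e+00  1.00000e+00]]
```

It's resting on the table: the force is +1.5 N, and the height is 4 mm below the reading on the mat, as expected. Releasing.

Emit:
{"name": "servo_tool", "arguments": {"plan": [[[0, 0, 0], [0, 0, 0], 30], [[0, 0, 0], [0, 0, 0], 45], [[0, 0, 0], [0, 0, 0], 60], [[0, 0, 0], [0, 0, 0], 65], [[0, 0, 0], [0, 0, 0], 65], [[0, 0, 0], [0, 0, -10], 65], [[0, 0, 0], [0, 0, -20], 65], [[0, 0, 0], [0, 0, -25], 65], [[0, 0, 0], [0, 0, -25], 65], [[0, 0, 0], [0, 0, -25], 65]]}}

```text
time_s: 19.7
ee_pos: [470.6, 153.3, 133.2]
ee_rot: [-133.8, -0.4, -8.6]
force: [-0.2, 0.3, -0.4]
gripper_width: 64.5
```

Run:
```python
from st import *
B=A.copy();B[:3,3]+=[-80,-120,170];rows(A,B,10)
t=env.grab_frame('scene');save(t,'s13.png',(150,60,350,210),4)
```

```text
time_s 19.7
qpos [-12.74  18.85 120.98  56.19  60.09 -42.61]
ee_pos [470.6  153.28 133.16]
ee_rot [-133.8    -0.41   -8.63]
force [-0.23  0.28 -0.44]
gripper_width 64.49
N 10 turn [-0. -0. -0.] shift [ -6.   -3.3 -21.2]
[[463, 141, 150], [447, 117, 184], [431, 93, 218], [415, 69, 252], [399, 45, 286]] [391, 33, 303]
```

View pics/s13.png

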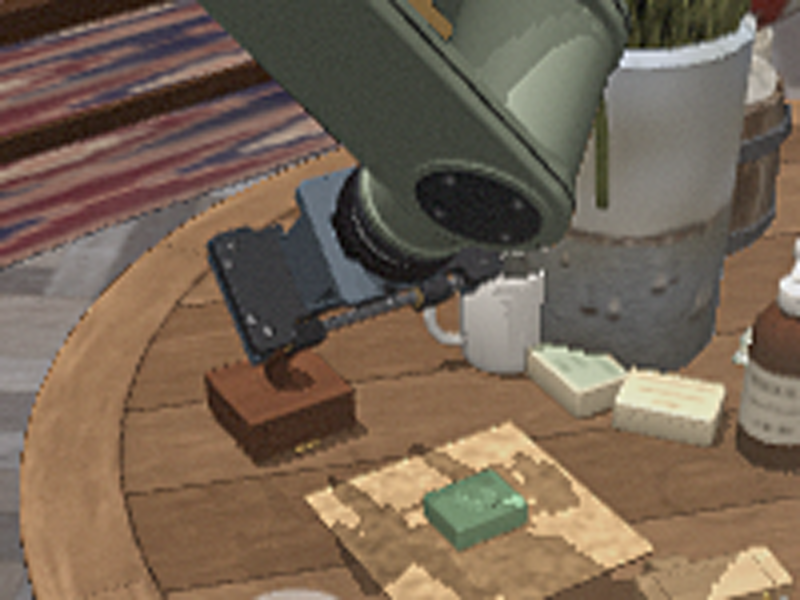

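The mould rests face down at (280,410), away from the mat, and the soap is flat at (475,508). I'll back the arm off and up.

Emit:
{"name": "servo_tool", "arguments": {"plan": [[[0, 0, 0], [0, -3, -21], 65], [[0, 0, 0], [0, -3, -21], 65], [[0, 0, 0], [0, -6, -21], 65], [[0, 0, 0], [0, -8, -20], 65], [[0, 0, 0], [0, -8, -20], 65], [[0, 0, 0], [0, -8, -20], 65], [[0, 0, 0], [0, -8, -20], 65], [[0, 0, 0], [0, 0, 0], 65], [[0, 0, 0], [0, 0, 0], 65], [[0, 0, 0], [0, 0, 0], 65]]}}

```text
time_s: 21.0
ee_pos: [456.2, 77.1, 268.6]
ee_rot: [-134.0, -0.5, -8.9]
force: [0.5, 0.2, -0.4]
gripper_width: 65.0
```

Run:
```python
from st import *
t=env.grab_frame('scene');save(t,'s14.png',scale=1.5)
t2=env.grab_frame('top');save(t2,'t14.png',scale=1.5)
pickle.dump({'top':t2,'scene':t},open('f14.pkl','wb'))
a=pickle.load(open('f0.pkl','rb'))
d=np.abs(t['pixels'].astype(int)-a['scene']['pixels']).sum(2)
print('pale diff', np.median(d[195:238,305:350]), (d[195:238,305:350]>60).mean())
```

```text
time_s 21.0
qpos [-22.61   9.1  109.7   45.52  79.06 -30.36]
ee_pos [456.19  77.14 268.61]
ee_rot [-133.97   -0.48   -8.89]
force [ 0.5   0.18 -0.39]
gripper_width 64.98
pale diff 24.0 0.3958656330749354
```

View pics/s14.png

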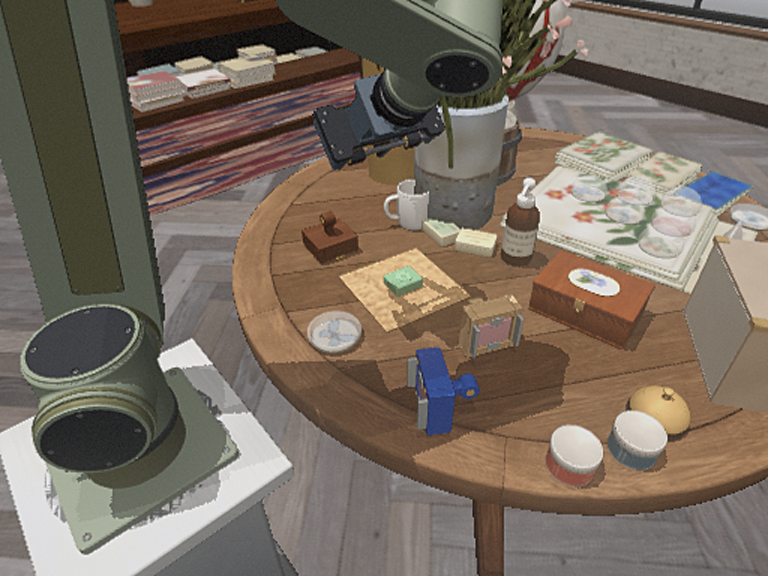

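View pics/t14.png

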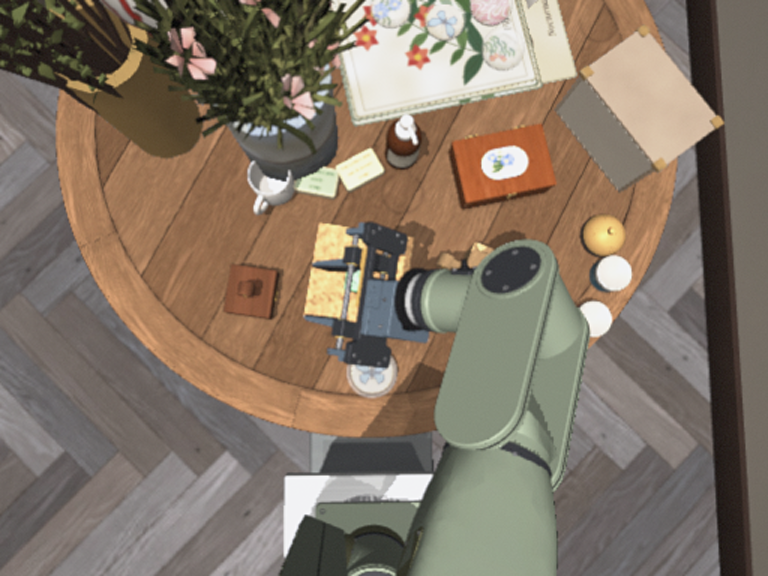

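The final pictures show the empty mould face down on bare table at (330,238), the soap flat in the middle of the mat at (404,280), the pale mould still at (490,325), and the arm clear of everything.

```bash
python3 -c "
from workcell import env
print(env.job_done())"
```

```text
the job is handed in; nothing more can be done
None
```

The job is done and handed in at about 21 s of the 45 s allowed; handing in reports no verdict. I turned the dark mould face down over the middle of the mat and drove the knock bars in. I then lifted it straight off and laid it face down on the bare table left of the mat.

**What the last checks showed:**
- **Soap:** it lies flat, relief up, in the middle of the mat.
- **Dark mould:** it is empty, released, and well clear of the mat.
- **Pale mould and blue look-alike:** both look unmoved. A pixel comparison around the pale mould did show differences (about 40% of pixels); I put that down to the arm's shadow, since its outline is where it was.
- **Arm:** the gripper is open and clear of everything, with wrist force near zero.

**What differed or disagreed:**
- **Pressing, not rapping:** I drove the bars in by pressing steadily on the mat, with up to about 16 N read at the end of a call, rather than with separate raps.
- **Height measurements:** two-view triangulation put the mat and the mould's top about 3–4 mm lower than the text. I used the text's heights and settled the contacts by force.
- **Grip slip:** the mould's angle in the grip shifted by about 1.5° during pressing, with no visible effect.

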